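# Re-rack the wheel-nut sockets in reverse order

## Robot

A 6-joint arm with a two-finger parallel gripper is mounted at the origin on the work surface. World frame = base frame: x ahead of the robot, y to its left, z up, the work surface at z = 0. Lengths are in m, angles in rad, forces in N, time in s.
With the tool pointing down it reaches from about 0.325 to 0.75 m from the base axis. Payload 7.6 kg.
Tool frame: the origin (TCP) lies on the centre line of the jaws, within the pads' length; the fingertips stand 22 mm ahead of it and the grasp point (between the pads) lies 3 mm ahead of it; y points along the fingers, z is the direction in which the jaws open and shut, and the axes are right-handed (so a half turn about y gives the same grasp; the last joint's range is limited). The gripper opens to 85 mm and grips with 20 to 120 N. Pads are 22 mm wide; open, the fingers measure 114 mm over their backs; the gripper's body (76 mm by 85 mm) begins 54 mm behind the grasp point. The pads swing forward as they close: fully open they stand 13 mm farther back than shut.
Start: joints at [1.046, 0.052, 1.401, -0, 1.689, -0.07], TCP at [0.231, 0.472, 0.253] pointing down, gripper open.
Joint ranges: [-2.9, 2.9], [-0.91, 2.17], [0.12, 2.37], [-1.06, 4.2], [0.26, 2.73], [-2.93, 2.93]. Speed limits (rad/s): [2.57, 2.57, 3.01, 3.14, 3.14, 3.14].

## Interface

Orientations are given as a rotation vector (axis times angle).
In Python, from station import bot gives the robot as it stands.
- The arm moves only by the tool jog_arm, never from a script. Its argument "rows" is a list of rows, each an object of numbers: "rx", "ry", "rz": the turn, a rotation vector about the world's x, y, z in rad; "dx", "dy", "dz": the shift along the world's x, y, z in mm; "grip": the opening, from 0 (shut) to 1 (fully open). In form: [{"rx": .., "ry": .., "rz": .., "dx": .., "dy": .., "dz": .., "grip": ..}, ...]. A call has exactly 8 rows; each row shifts and turns the commanded pose from where the row before left it; what a row does not reach is not made up. A row lasts 1/10 s, in which the tool goes at most 50 mm and 8.59 degrees, less where a joint would pass 70% of its speed; a pose out of reach is approached as far as the arm can. A call is refused whole if a number of a shift passes 50 or a number of a turn 0.15, either way. A call with a gripper value outside its range is refused whole. The fingers move at their own pace and stop on an object; the grip force is fixed at half the most. Time passes only in rows, so rows that do not move let the fingers close, or fill a call up. It gives the time, the measured TCP pose, the force and the opening at its end, in the units of the state.
- bot.observe(): the state, without advancing time (a new reading comes with each control period).
- bot.snapshot(name): name is "side" or "top" or "wrist"; returns the picture (400x640x3 uint8, blue, green, red); there is no depth.
- bot.calibration(name): a dict with "fx", "fy", "cx", "cy" (pixels), "k1" (the pictures are not rectified: a ray, as slopes to the right and down, at radius r is drawn at 1 + k1 r^2 times it, then the intrinsics apply), "rvec" (rotation vector, rad) and "tvec" (3), from world to camera coordinates, as OpenCV has them. Camera axes: x right, y down, z forward; pixel columns grow to the right and rows downward; lengths in m; the calibration is good to about 2 mm. A picture is of the moment at which its call begins: read the wrist's pose just before it. calibration takes no time and is no camera call; for the wrist camera it gives the pose at the moment of the call.
- bot.sign_off(): hands the job in, once; it reports no verdict.
Trained networks look in the newest picture that a camera, given by its name, has taken for a name from the list of things; names that differ only in an ending like _2 or _b are one class to them, and where a whole thing is asked for, a point or a joint stands for the part that bears it (a point fixed in the world has none). Each returns a list of dicts, best first, with "p" (0 to 1); they miss things now and then, are a little off and sometimes report something else, mostly with a low value. They report only what shows in the picture. A call takes as long as a camera call.
- bot.silhouettes(camera, name): "region" (400x640 bool, what is visible of it) and "box" ([centre column, centre row, width, height] in pixels, round what is visible of it).
The state is a dict: "time_s": time; "joint_pos": joint angles; "dq": joint speeds; "joint_torque": joint torques, N m; "position": TCP position; "orientation": TCP orientation; "wrist_force": force on the tool from outside, world axes, zero at the start; "torque": the same for the moment, N m; "gripper_width": finger opening in m.
Only numpy, scipy, OpenCV 4.12 (cv2) and the standard library are available. Lean on these libraries where they do the work, as an engineer would, in place of code of your own. Each camera call takes 0.05 s, during which the arm holds its last target.

## Task

Move the four wheel-nut sockets from the old rack with the coloured pads into the empty black rack, one standing upright in each pocket, in reverse order: the socket nearest the white end of the old rack goes into the pocket farthest from the white end of the black rack, and so on down the row. Do not let a socket tip over, and leave the spray can where it is.

Things in the scene. Friction and masses are not known exactly. Their poses are not given: they have to be found in the camera images.
- red_socket: Loose wheel-nut socket: upright cylinder, 36 mm diameter, 60 mm tall, 0.1 to 0.3 kg, dark steel for the lowest 22 mm, red plastic sleeve above, black hexagon on top. Origin: centre of its underside; z up along its axis. At the start it stands on the red pad, within 6 mm of its centre. Grip it across any diameter.
- yellow_socket: Loose wheel-nut socket: upright cylinder, 36 mm diameter, 66 mm tall, 0.1 to 0.3 kg, dark steel for the lowest 22 mm, yellow plastic sleeve above, black hexagon on top. Origin: centre of its underside; z up along its axis. At the start it stands on the yellow pad, within 6 mm of its centre. Grip it across any diameter.
- green_socket: Loose wheel-nut socket: upright cylinder, 36 mm diameter, 72 mm tall, 0.1 to 0.3 kg, dark steel for the lowest 22 mm, green plastic sleeve above, black hexagon on top. Origin: centre of its underside; z up along its axis. At the start it stands on the green pad, within 6 mm of its centre. Grip it across any diameter.
- blue_socket: Loose wheel-nut socket: upright cylinder, 36 mm diameter, 78 mm tall, 0.1 to 0.3 kg, dark steel for the lowest 22 mm, blue plastic sleeve above, black hexagon on top. Origin: centre of its underside; z up along its axis. At the start it stands on the blue pad, within 6 mm of its centre. Grip it across any diameter.
- red_pad: Fixed red pad, 52 x 52 x 6 mm, one of four in any order, 60 mm apart, on the old rack (dark plate 65 x 245 mm, 6 mm thick, fixed, any heading). Origin: centre of its underside, 6 mm above the bench; its top is at 12 mm. Its y axis runs along the row to the rack's white end (black-edged white block 65 x 30 mm, 14 mm high); x runs across the row. It stays, showing where its socket came from.
- yellow_pad: Fixed yellow pad, 52 x 52 x 6 mm, one of four in any order, 60 mm apart, on the old rack (dark plate 65 x 245 mm, 6 mm thick, fixed, any heading). Origin: centre of its underside, 6 mm above the bench; its top is at 12 mm. Its y axis runs along the row to the rack's white end (black-edged white block 65 x 30 mm, 14 mm high); x runs across the row. It stays, showing where its socket came from.
- green_pad: Fixed green pad, 52 x 52 x 6 mm, one of four in any order, 60 mm apart, on the old rack (dark plate 65 x 245 mm, 6 mm thick, fixed, any heading). Origin: centre of its underside, 6 mm above the bench; its top is at 12 mm. Its y axis runs along the row to the rack's white end (black-edged white block 65 x 30 mm, 14 mm high); x runs across the row. It stays, showing where its socket came from.
- blue_pad: Fixed blue pad, 52 x 52 x 6 mm, one of four in any order, 60 mm apart, on the old rack (dark plate 65 x 245 mm, 6 mm thick, fixed, any heading). Origin: centre of its underside, 6 mm above the bench; its top is at 12 mm. Its y axis runs along the row to the rack's white end (black-edged white block 65 x 30 mm, 14 mm high); x runs across the row. It stays, showing where its socket came from.
- new_rack: Fixed black tray, 65 x 245 mm, any heading, with a black-edged white block (65 x 30 mm, 14 mm high) beyond one end. Origin: centre of the row, on the bench. y runs along the row to the white end. Four pockets centred at y = +90 (by the white end), +30, -30, -90 mm, x = 0; each 55 x 55 mm inside, brown cork floor 6 mm above the bench, walls 5 mm thick reaching 14 mm above the bench.
- spray_can: Bystander: loose aluminium spray can with a grey band and an orange nozzle, 52 mm in diameter, 130 mm tall over the nozzle, upright beyond the racks. Origin: centre of its underside. To be left where it is.

How it is judged:
At the end, for the whole second after the job is handed in: The sockets stand in the black rack in the reverse of their pads' order (counted from the white ends): each within 14 mm of its pocket's centre along and across the row, underside on the pocket floor (2 to 11 mm above the bench), upright within 0.12 rad, at rest (under 0.02 m/s, 0.2 rad/s) (((y of each of yellow_pad, green_pad, blue_pad in the frame of red_pad below 0 m and y of red_socket in the frame of new_rack between -0.104 and -0.076 m) or (y of yellow_pad in the frame of red_pad above 0 m and y of each of green_pad, blue_pad in the frame of red_pad below 0 m and y of red_socket in the frame of new_rack between -0.044 and -0.016 m) or (y of each of yellow_pad, blue_pad in the frame of red_pad below 0 m and y of green_pad in the frame of red_pad above 0 m and y of red_socket in the frame of new_rack between -0.044 and -0.016 m) or (y of each of yellow_pad, green_pad in the frame of red_pad below 0 m and y of blue_pad in the frame of red_pad above 0 m and y of red_socket in the frame of new_rack between -0.044 and -0.016 m) or (y of each of yellow_pad, green_pad in the frame of red_pad above 0 m and y of blue_pad in the frame of red_pad below 0 m and y of red_socket in the frame of new_rack between 0.016 and 0.044 m) or (y of each of yellow_pad, blue_pad in the frame of red_pad above 0 m and y of green_pad in the frame of red_pad below 0 m and y of red_socket in the frame of new_rack between 0.016 and 0.044 m) or (y of yellow_pad in the frame of red_pad below 0 m and y of each of green_pad, blue_pad in the frame of red_pad above 0 m and y of red_socket in the frame of new_rack between 0.016 and 0.044 m) or (y of each of yellow_pad, green_pad, blue_pad in the frame of red_pad above 0 m and y of red_socket in the frame of new_rack between 0.076 and 0.104 m)) and x of red_socket in the frame of new_rack between -0.014 and 0.014 m and z of red_socket in the frame of new_rack between 0.002 and 0.011 m and angle between each of red_socket, yellow_socket, green_socket, blue_socket's own z axis and vertical below 0.12 rad and linear speed of each of red_socket, yellow_socket, green_socket, blue_socket below 0.02 m/s and angular speed of each of red_socket, yellow_socket, green_socket, blue_socket below 0.2 rad/s and ((y of each of red_pad, green_pad, blue_pad in the frame of yellow_pad below 0 m and y of yellow_socket in the frame of new_rack between -0.104 and -0.076 m) or (y of red_pad in the frame of yellow_pad above 0 m and y of each of green_pad, blue_pad in the frame of yellow_pad below 0 m and y of yellow_socket in the frame of new_rack between -0.044 and -0.016 m) or (y of each of red_pad, blue_pad in the frame of yellow_pad below 0 m and y of green_pad in the frame of yellow_pad above 0 m and y of yellow_socket in the frame of new_rack between -0.044 and -0.016 m) or (y of each of red_pad, green_pad in the frame of yellow_pad below 0 m and y of blue_pad in the frame of yellow_pad above 0 m and y of yellow_socket in the frame of new_rack between -0.044 and -0.016 m) or (y of each of red_pad, green_pad in the frame of yellow_pad above 0 m and y of blue_pad in the frame of yellow_pad below 0 m and y of yellow_socket in the frame of new_rack between 0.016 and 0.044 m) or (y of each of red_pad, blue_pad in the frame of yellow_pad above 0 m and y of green_pad in the frame of yellow_pad below 0 m and y of yellow_socket in the frame of new_rack between 0.016 and 0.044 m) or (y of red_pad in the frame of yellow_pad below 0 m and y of each of green_pad, blue_pad in the frame of yellow_pad above 0 m and y of yellow_socket in the frame of new_rack between 0.016 and 0.044 m) or (y of each of red_pad, green_pad, blue_pad in the frame of yellow_pad above 0 m and y of yellow_socket in the frame of new_rack between 0.076 and 0.104 m)) and x of yellow_socket in the frame of new_rack between -0.014 and 0.014 m and z of yellow_socket in the frame of new_rack between 0.002 and 0.011 m and ((y of each of red_pad, yellow_pad, blue_pad in the frame of green_pad below 0 m and y of green_socket in the frame of new_rack between -0.104 and -0.076 m) or (y of red_pad in the frame of green_pad above 0 m and y of each of yellow_pad, blue_pad in the frame of green_pad below 0 m and y of green_socket in the frame of new_rack between -0.044 and -0.016 m) or (y of each of red_pad, blue_pad in the frame of green_pad below 0 m and y of yellow_pad in the frame of green_pad above 0 m and y of green_socket in the frame of new_rack between -0.044 and -0.016 m) or (y of each of red_pad, yellow_pad in the frame of green_pad below 0 m and y of blue_pad in the frame of green_pad above 0 m and y of green_socket in the frame of new_rack between -0.044 and -0.016 m) or (y of each of red_pad, yellow_pad in the frame of green_pad above 0 m and y of blue_pad in the frame of green_pad below 0 m and y of green_socket in the frame of new_rack between 0.016 and 0.044 m) or (y of each of red_pad, blue_pad in the frame of green_pad above 0 m and y of yellow_pad in the frame of green_pad below 0 m and y of green_socket in the frame of new_rack between 0.016 and 0.044 m) or (y of red_pad in the frame of green_pad below 0 m and y of each of yellow_pad, blue_pad in the frame of green_pad above 0 m and y of green_socket in the frame of new_rack between 0.016 and 0.044 m) or (y of each of red_pad, yellow_pad, blue_pad in the frame of green_pad above 0 m and y of green_socket in the frame of new_rack between 0.076 and 0.104 m)) and x of green_socket in the frame of new_rack between -0.014 and 0.014 m and z of green_socket in the frame of new_rack between 0.002 and 0.011 m and ((y of each of red_pad, yellow_pad, green_pad in the frame of blue_pad below 0 m and y of blue_socket in the frame of new_rack between -0.104 and -0.076 m) or (y of red_pad in the frame of blue_pad above 0 m and y of each of yellow_pad, green_pad in the frame of blue_pad below 0 m and y of blue_socket in the frame of new_rack between -0.044 and -0.016 m) or (y of each of red_pad, green_pad in the frame of blue_pad below 0 m and y of yellow_pad in the frame of blue_pad above 0 m and y of blue_socket in the frame of new_rack between -0.044 and -0.016 m) or (y of each of red_pad, yellow_pad in the frame of blue_pad below 0 m and y of green_pad in the frame of blue_pad above 0 m and y of blue_socket in the frame of new_rack between -0.044 and -0.016 m) or (y of each of red_pad, yellow_pad in the frame of blue_pad above 0 m and y of green_pad in the frame of blue_pad below 0 m and y of blue_socket in the frame of new_rack between 0.016 and 0.044 m) or (y of each of red_pad, green_pad in the frame of blue_pad above 0 m and y of yellow_pad in the frame of blue_pad below 0 m and y of blue_socket in the frame of new_rack between 0.016 and 0.044 m) or (y of red_pad in the frame of blue_pad below 0 m and y of each of yellow_pad, green_pad in the frame of blue_pad above 0 m and y of blue_socket in the frame of new_rack between 0.016 and 0.044 m) or (y of each of red_pad, yellow_pad, green_pad in the frame of blue_pad above 0 m and y of blue_socket in the frame of new_rack between 0.076 and 0.104 m)) and x of blue_socket in the frame of new_rack between -0.014 and 0.014 m and z of blue_socket in the frame of new_rack between 0.002 and 0.011 m); the robot touches nothing.
It fails at once if the red socket tips over (more than 0.8 rad from upright) (angle between red_socket's own z axis and vertical above 0.8 rad).
It fails at once if the yellow socket tips over (more than 0.8 rad from upright) (angle between yellow_socket's own z axis and vertical above 0.8 rad).
It fails at once if the green socket tips over (more than 0.8 rad from upright) (angle between green_socket's own z axis and vertical above 0.8 rad).
It fails at once if the blue socket tips over (more than 0.8 rad from upright) (angle between blue_socket's own z axis and vertical above 0.8 rad).
It fails at once if the spray can is disturbed (moved more than 25 mm or tipped more than 0.5 rad) (distance of spray_can from where it was at the start of the episode above 0.025 m or angle between spray_can's own z axis and vertical above 0.5 rad).
It also fails if it takes over 99 s, if anything falls off the work surface, if the arm or the gripper's body presses on something with over 40 N, if the wrist force passes 120 N, or if a joint passes its speed limit or range.

## Working session

There is one attempt and no reset: what is moved stays moved. The work goes in short steps, Python scripts to look and compute and a tool call to move; the robot and the scene stay as the last step left them, time stands still between calls to the robot, and variables do not carry over. Pictures are saved under pics/ and viewed, and the job is handed in when it is done.

Besides the shell and the picture viewer there is one more tool, called after "Call:" by a JSON object that holds its "name" and its "arguments". jog_arm: Moves the arm, as the interface text tells. Its arguments: {"type":"object","properties":{"rows":{"type":"array"}},"required":["rows"]}

```bash
mkdir -p pics; ls
python3 - <<'E'
from station import bot
import cv2
print(bot.observe())
for n in ("top","side"):
    im=bot.snapshot(n); cv2.imwrite(f"pics/{n}0.png",im); print(n,bot.calibration(n))
E
```

```text
pics
{'time_s': 0.0, 'joint_pos': array([ 1.04572942e+00,  5.28144092e-02,  1.40173675e+00, -2.01327271e-05,
        1.68857246e+00, -7.02879688e-02]), 'dq': array([ 3.82641558e-04, -1.41139473e-03, -6.32799775e-04, -8.09520198e-04,
       -1.14091895e-03, -2.39484479e-05]), 'joint_torque': array([ 3.31128047e-05, -3.81663501e+01, -3.60184014e+01, -1.21610719e-05,
        6.08231101e-03, -1.34528250e-05]), 'position': array([0.23045927, 0.4714198 , 0.25247802]), 'orientation': array([-1.54269208,  0.35703869, -0.35635844]), 'wrist_force': array([-0.68016212,  0.10914297,  0.50501157]), 'torque': array([ 0.02264861, -0.0248023 ,  0.06466278]), 'gripper_width': 0.08511530094607306}
top {'fx': 454.5670898140582, 'fy': 454.5670898140582, 'cx': 313.5671038371152, 'cy': 193.87817295659607, 'k1': -0.10422276908744393, 'rvec': array([ 2.17745824, -2.17525577,  0.05772618]), 'tvec': array([-0.00903428,  0.60597435,  1.00086331])}
side {'fx': 410.072894135072, 'fy': 410.072894135072, 'cx': 319.61190010614234, 'cy': 195.66092140128103, 'k1': -0.05986094204014119, 'rvec': array([ 0.40290802, -2.80260681,  1.14385789]), 'tvec': array([0.5905055 , 0.17032055, 0.76363942])}
```

View pics/top0.png

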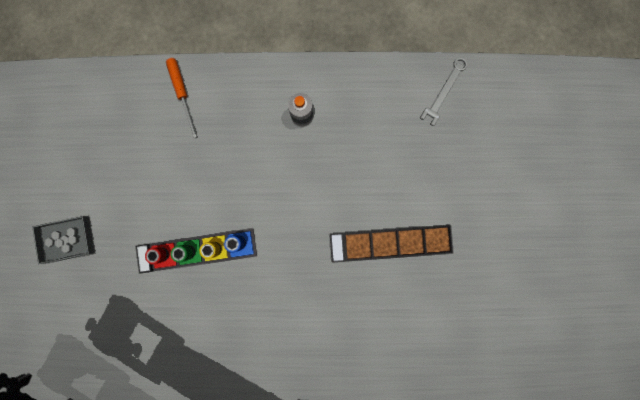

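View pics/side0.png

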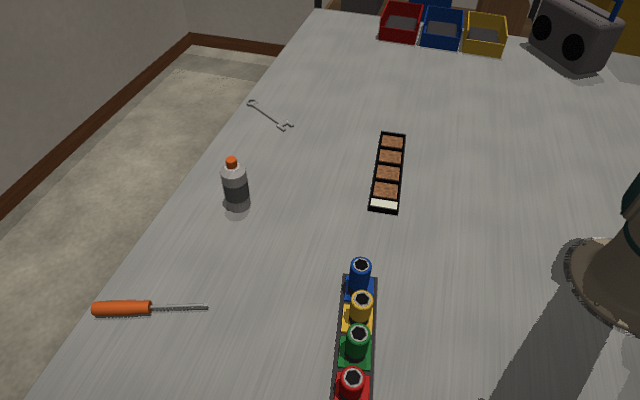

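```bash
cat > h.py <<'E'
from station import bot
import cv2, numpy as np
from scipy.optimize import minimize
def project(cal,P):
    P=np.atleast_2d(P).astype(float); R=cv2.Rodrigues(np.array(cal["rvec"]))[0]
    c=P@R.T+np.array(cal["tvec"]); s=c[:,:2]/c[:,2:]; r2=(s**2).sum(1,keepdims=True)
    s=s*(1+cal["k1"]*r2)
    return s*[cal["fx"],cal["fy"]]+[cal["cx"],cal["cy"]]
def ray(cal,uv,z):
    d=(np.array(uv,float)-[cal["cx"],cal["cy"]])/[cal["fx"],cal["fy"]]; s=d.copy()
    for _ in range(20): s=d/(1+cal["k1"]*(s@s))
    R=cv2.Rodrigues(np.array(cal["rvec"]))[0]; C=-R.T@np.array(cal["tvec"]); v=R.T@np.append(s,1)
    return C+v*(z-C[2])/v[2]
H=dict(red=.060,yellow=.066,green=.072,blue=.078)
E
python3 - <<'E'
from h import *
import pickle
D={}
cams={n:bot.calibration(n) for n in("top","side")}
for cam in("top","side"):
    for n in [c+"_socket" for c in H]+[c+"_pad" for c in H]+["new_rack","spray_can"]:
        if cam=="side" and "pad" in n: continue
        r=bot.silhouettes(cam,n)
        print(cam,n,[(round(float(q["p"]),2),np.round(q["box"],1).tolist()) for q in r[:2]])
        if r: D[cam,n]=r[0]["region"]
pickle.dump((D,cams),open("d.pkl","wb"))
im=cv2.imread("pics/top0.png")
for (c,n),m in D.items():
    if c=="top":
        cs,_=cv2.findContours(cv2.resize(m.astype(np.uint8),None,fx=4,fy=4,interpolation=0),0,2)
        D[c,n+"c"]=cs if 0 else None
        big=globals().get("big"); 
        if big is None: big=cv2.resize(im,None,fx=4,fy=4,interpolation=2)
        cv2.drawContours(big,cs,-1,(255,0,255),1); globals()["big"]=big
cv2.imwrite("pics/z1.png",big[860:1120,520:1080]); cv2.imwrite("pics/z2.png",big[860:1120,1280:1840])
print(bot.observe()["time_s"])
E
```

```text
top red_socket [(0.78, [156.6, 255.6, 23.5, 15.0]), (0.34, [303.1, 109.1, 21.9, 34.2])]
top yellow_socket [(0.52, [210.4, 250.3, 20.0, 18.4])]
top green_socket [(0.78, [181.8, 253.8, 27.5, 14.5])]
top blue_socket [(0.58, [235.2, 244.3, 23.9, 16.7]), (0.55, [210.2, 250.8, 22.2, 17.1])]
top red_pad [(0.52, [164.1, 255.0, 24.1, 23.4])]
top yellow_pad [(0.76, [215.0, 249.4, 26.0, 20.9]), (0.48, [301.5, 107.4, 23.3, 35.2])]
top green_pad [(0.74, [190.4, 251.7, 26.9, 29.2])]
top blue_pad [(0.77, [242.3, 244.6, 23.3, 30.8]), (0.23, [301.8, 109.2, 21.9, 32.8])]
top new_rack [(0.79, [390.9, 242.5, 123.3, 38.0])]
top spray_can [(0.81, [303.4, 108.1, 23.5, 30.6])]
side red_socket [(0.97, [352.0, 381.9, 26.0, 36.1])]
side yellow_socket [(0.87, [361.6, 307.2, 25.1, 34.2])]
side green_socket [(0.56, [355.6, 340.3, 22.3, 37.8])]
side blue_socket [(0.56, [361.8, 275.0, 23.6, 36.8]), (0.5, [356.2, 341.6, 22.4, 36.8])]
side new_rack [(0.87, [386.4, 172.9, 38.1, 84.2])]
side spray_can [(0.85, [234.8, 185.4, 24.3, 56.0]), (0.32, [357.0, 340.9, 21.7, 40.5])]Traceback (most recent call last):
  File "<stdin>", line 13, in <module>
RuntimeError: dictionary changed size during iteration
```

Run:
```python
from h import *
import pickle
D,cams=pickle.load(open("d.pkl","rb"))
im=cv2.imread("pics/top0.png")
big=cv2.resize(im,None,fx=5,fy=5,interpolation=2)
cv2.imwrite("pics/z1.png",big[1130:1380,660:1300]); cv2.imwrite("pics/z2.png",big[1100:1330,1630:2280])
th=np.linspace(0,2*np.pi,40,endpoint=False); circ=np.c_[np.cos(th),np.sin(th)]*.018
def mask(cal,x,y,h):
    P=np.vstack([np.c_[circ+[x,y],np.full(40,z)] for z in(.012,.012+h)])
    p=project(cal,P); hull=cv2.convexHull((p*4).astype(np.float32))
    m=np.zeros((1600,2560),np.uint8); cv2.fillConvexPoly(m,np.round(hull).astype(np.int32),1)
    return m[::2,::2]
for c,h in H.items():
    # from box centre guess
    out=[]
    for sel in(("top",),("side",),("top","side")):
        def cost(v):
            s=0
            for cam in sel:
                m=mask(cams[cam],v[0],v[1],h)>0; g=D[cam,c+"_socket"].repeat(2,0).repeat(2,1)
                s+=1-(m&g).sum()/(m|g).sum()
            return s
        m=D[sel[0],c+"_socket"]; ys,xs=np.nonzero(m); g0=ray(cams[sel[0]],[xs.mean(),ys.mean()],.05)[:2]
        r=minimize(cost,g0,method="Nelder-Mead",options=dict(initial_simplex=[g0,g0+[.01,0],g0+[0,.01]],xatol=2e-4,fatol=1e-4))
        out.append((np.round(r.x,4).tolist(),round(r.fun,2)))
    print(c,out)
```

```text
red [([0.4676, 0.3392], np.float64(0.13)), ([0.47, 0.3409], np.float64(0.05)), ([0.4693, 0.3407], np.float64(0.23))]
yellow [([0.4818, 0.2184], np.float64(0.07)), ([0.4835, 0.2138], np.float64(0.19)), ([0.4821, 0.2174], np.float64(0.29))]
green [([0.4726, 0.2789], np.float64(0.15)), ([0.4762, 0.2776], np.float64(0.09)), ([0.4753, 0.278], np.float64(0.29))]
blue [([0.4957, 0.1619], np.float64(0.12)), ([0.4978, 0.163], np.float64(0.16)), ([0.4971, 0.1625], np.float64(0.33))]
```

```bash
sleep 1
```

```text
(no output)
```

View pics/z1.png

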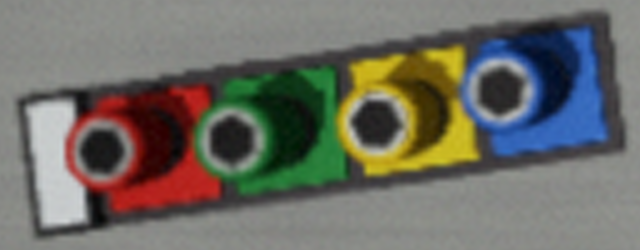

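View pics/z2.png

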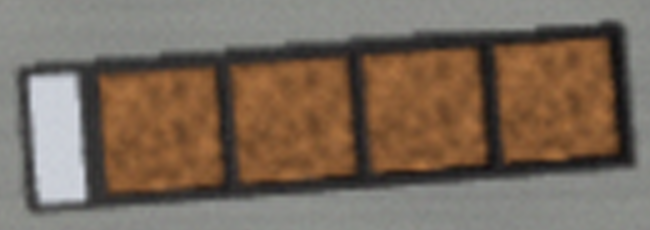

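Run:
```python
from h import *
cal=bot.calibration("top")
f=lambda X,Y,ox,oy,z: ray(cal,[(X+ox+.5)/5-.5,(Y+oy+.5)/5-.5],z)[:2]
print("hex")
for c,X,Y in(("red",103,152),("green",233,139),("yellow",376,121),("blue",500,90)):
    print(c,f(X,Y,660,1130,.012+H[c]).round(4))
A=[f(X,Y,1630,1100,.014) for X,Y in((623,23),(633,162),(34,210),(21,69))]
print(np.round(A,4)); A=np.array(A)
print("sides",[round(float(np.linalg.norm(A[i]-A[(i+1)%4])),4) for i in range(4)])
we=(A[2]+A[3])/2; fe=(A[0]+A[1])/2; u=(we-fe)/np.linalg.norm(we-fe)
print("heading u",u, np.arctan2(u[1],u[0]))
cen=fe+u*.1225
for y in(.09,.03,-.03,-.09): print(y,(cen+u*y).round(4))
# cork centres at floor level (visible, z between 6 & 14)
for X,Y in((161,130),(293,117),(426,105),(558,95)): print("cork",f(X,Y,1630,1100,.008).round(4))
# old rack corners z=.006 far end ; pads
B=np.array([f(X,Y,660,1130,z) for X,Y,z in((608,12,.006),(625,150,.006),(37,235,.014),(18,97,.014))]);print(B.round(4))
v=(B[2]+B[3])/2-(B[0]+B[1])/2; print(np.linalg.norm(v)); v/=np.linalg.norm(v); print("old",v,np.arctan2(v[1],v[0]))
for y in(.09,.03,-.03,-.09): print(y,((B[0]+B[1])/2+v*(.1225+y)).round(4))
from scipy.spatial.transform import Rotation as R
o=bot.observe(); print(R.from_rotvec(o["orientation"]).as_matrix().round(3))
```

```text
hex
red [0.4675 0.3397]
green [0.4745 0.2782]
yellow [0.4824 0.2179]
blue [0.4964 0.1622]
[[ 0.5378 -0.318 ]
 [ 0.475  -0.3217]
 [ 0.4541 -0.0508]
 [ 0.5173 -0.045 ]]
sides [0.0629, 0.2717, 0.0635, 0.2737]
heading u [-0.0759469   0.99711186] 1.6468164261941947
0.09 [ 0.4902 -0.108 ]
0.03 [ 0.4948 -0.1678]
-0.03 [ 0.4994 -0.2276]
-0.09 [ 0.5039 -0.2874]
cork [ 0.4897 -0.1084]
cork [ 0.4955 -0.1683]
cork [ 0.5008 -0.2288]
cork [ 0.5052 -0.2893]
[[0.529  0.1295]
 [0.4663 0.1212]
 [0.425  0.3926]
 [0.4882 0.4027]]
0.27534236143370333
old [-0.14887936  0.98885537] 1.720231232811489
0.09 [0.466  0.3355]
0.03 [0.4749 0.2762]
-0.03 [0.4839 0.2168]
-0.09 [0.4928 0.1575]
[[ 0.898  0.     0.439]
 [-0.439  0.     0.898]
 [ 0.    -1.     0.   ]]
```

Call:
{"name": "jog_arm", "arguments": {"rows": [{"dx": 30, "dy": -16.5, "dz": -11, "rz": -0.121, "grip": 1}, {"dx": 30, "dy": -16.5, "dz": -11, "rz": -0.121, "grip": 1}, {"dx": 30, "dy": -16.5, "dz": -11, "rz": -0.121, "grip": 1}, {"dx": 30, "dy": -16.5, "dz": -11, "rz": -0.121, "grip": 1}, {"dx": 30, "dy": -16.5, "dz": -11, "rz": -0.121, "grip": 1}, {"dx": 30, "dy": -16.5, "dz": -11, "rz": -0.121, "grip": 1}, {"dx": 30, "dy": -16.5, "dz": -11, "rz": -0.121, "grip": 1}, {"dx": 27.5, "dy": -16, "dz": -11, "rz": -0.12, "grip": 1}]}}

```text
validation failed for argument at $.ro...
```

Call:
{"name": "jog_arm", "arguments": {"rows": [{"grip": 1}, {"grip": 1}, {"grip": 1}, {"grip": 1}, {"grip": 1}, {"grip": 1}, {"grip": 1}, {"grip": 1}]}}

```text
validation failed for argument at $.ro...
```

Every key seems to be required in each row.

Call:
{"name": "jog_arm", "arguments": {"rows": [{"rx": 0, "ry": 0, "rz": -0.121, "dx": 30, "dy": -16.5, "dz": -11, "grip": 1}, {"rx": 0, "ry": 0, "rz": -0.121, "dx": 30, "dy": -16.5, "dz": -11, "grip": 1}, {"rx": 0, "ry": 0, "rz": -0.121, "dx": 30, "dy": -16.5, "dz": -11, "grip": 1}, {"rx": 0, "ry": 0, "rz": -0.121, "dx": 30, "dy": -16.5, "dz": -11, "grip": 1}, {"rx": 0, "ry": 0, "rz": -0.121, "dx": 30, "dy": -16.5, "dz": -11, "grip": 1}, {"rx": 0, "ry": 0, "rz": -0.121, "dx": 30, "dy": -16.5, "dz": -11, "grip": 1}, {"rx": 0, "ry": 0, "rz": -0.121, "dx": 30, "dy": -16.5, "dz": -11, "grip": 1}, {"rx": 0, "ry": 0, "rz": -0.12, "dx": 27.5, "dy": -16, "dz": -11, "grip": 1}]}}

```text
time_s: 1.7
position: [0.4694, 0.3392, 0.1649]
orientation: [-1.274, 1.103, -1.103]
wrist_force: [0.2, 0.4, 0.8]
gripper_width: 0.0855
```

Run:
```python
from h import *
from scipy.spatial.transform import Rotation as R
cal=bot.calibration("wrist"); im=bot.snapshot("wrist")
for c,x,y in(("red",.468,.3397),("green",.475,.278)):
    p=project(cal,[[x,y,.012+H[c]]])[0]; print(c,p); cv2.drawMarker(im,tuple(int(q) for q in p),(255,0,255),0,20)
cv2.imwrite("pics/w1.png",im)
o=bot.observe();print(o["position"],R.from_rotvec(o["orientation"]).as_matrix().round(3),o["joint_pos"])
```

```text
red [314.35201195 219.3951593 ]
green [311.53075938 313.6722619 ]
[0.47200863 0.33619071 0.1624886 ] [[ 0.134 -0.001  0.991]
 [-0.991 -0.003  0.134]
 [ 0.003 -1.    -0.001]] [ 0.55618582  0.25116114  1.36244911 -0.00224327  1.53005596  0.42214271]
```

View pics/w1.png

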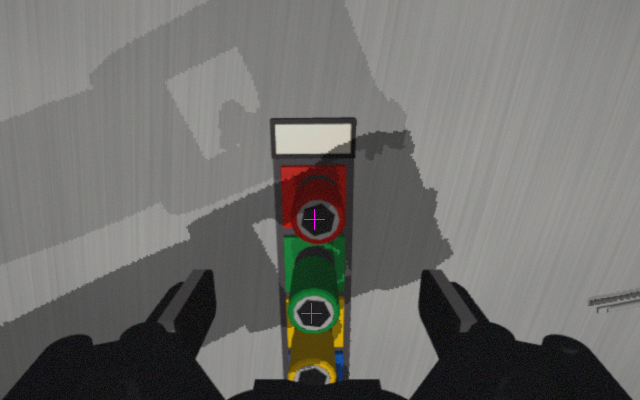

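Call:
{"name": "jog_arm", "arguments": {"rows": [{"rx": 0, "ry": 0, "rz": 0, "dx": 0, "dy": 0, "dz": -10, "grip": 1}, {"rx": 0, "ry": 0, "rz": 0, "dx": 0, "dy": 0, "dz": -10, "grip": 1}, {"rx": 0, "ry": 0, "rz": 0, "dx": 0, "dy": 0, "dz": -10, "grip": 1}, {"rx": 0, "ry": 0, "rz": 0, "dx": 0, "dy": 0, "dz": -10, "grip": 1}, {"rx": 0, "ry": 0, "rz": 0, "dx": 0, "dy": 0, "dz": 0, "grip": 1}, {"rx": 0, "ry": 0, "rz": 0, "dx": 0, "dy": 0, "dz": 0, "grip": 1}, {"rx": 0, "ry": 0, "rz": 0, "dx": 0, "dy": 0, "dz": 0, "grip": 1}, {"rx": 0, "ry": 0, "rz": 0, "dx": 0, "dy": 0, "dz": 0, "grip": 1}]}}

```text
time_s: 2.55
position: [0.4684, 0.3404, 0.1261]
orientation: [-1.275, 1.098, -1.099]
wrist_force: [1.2, -0.2, -0.4]
gripper_width: 0.0856
```

Call:
{"name": "jog_arm", "arguments": {"rows": [{"rx": 0, "ry": 0, "rz": 0, "dx": 0, "dy": 0, "dz": -15, "grip": 1}, {"rx": 0, "ry": 0, "rz": 0, "dx": 0, "dy": 0, "dz": -20, "grip": 1}, {"rx": 0, "ry": 0, "rz": 0, "dx": 0, "dy": 0, "dz": -20, "grip": 1}, {"rx": 0, "ry": 0, "rz": 0, "dx": 0, "dy": 0, "dz": -15, "grip": 1}, {"rx": 0, "ry": 0, "rz": 0, "dx": 0, "dy": 0, "dz": 0, "grip": 1}, {"rx": 0, "ry": 0, "rz": 0, "dx": 0, "dy": 0, "dz": 0, "grip": 1}, {"rx": 0, "ry": 0, "rz": 0, "dx": 0, "dy": 0, "dz": 0, "grip": 0.3}, {"rx": 0, "ry": 0, "rz": 0, "dx": 0, "dy": 0, "dz": 0, "grip": 0}]}}

```text
time_s: 3.35
position: [0.4687, 0.3405, 0.0565]
orientation: [-1.274, 1.098, -1.099]
wrist_force: [-0.1, -0.1, 0.3]
gripper_width: 0.059
```

Call:
{"name": "jog_arm", "arguments": {"rows": [{"rx": 0, "ry": 0, "rz": 0, "dx": 0, "dy": 0, "dz": 0, "grip": 0}, {"rx": 0, "ry": 0, "rz": 0, "dx": 0, "dy": 0, "dz": 0, "grip": 0}, {"rx": 0, "ry": 0, "rz": 0, "dx": 0, "dy": 0, "dz": 0, "grip": 0}, {"rx": 0, "ry": 0, "rz": 0, "dx": 0, "dy": 0, "dz": 0, "grip": 0}, {"rx": 0, "ry": 0, "rz": 0, "dx": 0, "dy": 0, "dz": 0, "grip": 0}, {"rx": 0, "ry": 0, "rz": 0, "dx": 0, "dy": 0, "dz": 0, "grip": 0}, {"rx": 0, "ry": 0, "rz": 0, "dx": 0, "dy": 0, "dz": 5, "grip": 0}, {"rx": 0, "ry": 0, "rz": 0, "dx": 0, "dy": 0, "dz": 5, "grip": 0}]}}

```text
time_s: 4.15
position: [0.4675, 0.3398, 0.0647]
orientation: [-1.278, 1.1, -1.099]
wrist_force: [0.5, 0.6, -2.7]
gripper_width: 0.0348
```

Call:
{"name": "jog_arm", "arguments": {"rows": [{"rx": 0, "ry": 0, "rz": 0, "dx": 0, "dy": 0, "dz": 15, "grip": 0}, {"rx": 0, "ry": 0, "rz": 0, "dx": 0, "dy": 0, "dz": 25, "grip": 0}, {"rx": 0, "ry": 0, "rz": 0, "dx": 0, "dy": 0, "dz": 25, "grip": 0}, {"rx": 0, "ry": 0, "rz": 0, "dx": 0, "dy": 0, "dz": 25, "grip": 0}, {"rx": 0, "ry": 0, "rz": 0, "dx": 0, "dy": -5, "dz": 10, "grip": 0}, {"rx": 0, "ry": 0, "rz": 0, "dx": 0, "dy": -13, "dz": 0, "grip": 0}, {"rx": 0, "ry": 0, "rz": 0, "dx": 0, "dy": -20, "dz": 0, "grip": 0}, {"rx": 0, "ry": 0, "rz": 0, "dx": 0, "dy": -30, "dz": 0, "grip": 0}]}}

```text
time_s: 4.95
position: [0.4672, 0.2709, 0.1634]
orientation: [-1.279, 1.099, -1.097]
wrist_force: [0.7, -0.5, -1.8]
gripper_width: 0.0349
```

Call:
{"name": "jog_arm", "arguments": {"rows": [{"rx": 0, "ry": 0, "rz": 0, "dx": 0, "dy": -30, "dz": 0, "grip": 0}, {"rx": 0, "ry": 0, "rz": 0, "dx": 0, "dy": -30, "dz": 0, "grip": 0}, {"rx": 0, "ry": 0, "rz": -0.013, "dx": 6, "dy": -30, "dz": 0, "grip": 0}, {"rx": 0, "ry": 0, "rz": -0.02, "dx": 6, "dy": -30, "dz": 0, "grip": 0}, {"rx": 0, "ry": 0, "rz": -0.02, "dx": 6, "dy": -30, "dz": 0, "grip": 0}, {"rx": 0, "ry": 0, "rz": -0.02, "dx": 6, "dy": -30, "dz": 0, "grip": 0}, {"rx": 0, "ry": 0, "rz": 0, "dx": 6, "dy": -30, "dz": 0, "grip": 0}, {"rx": 0, "ry": 0, "rz": 0, "dx": 6.5, "dy": -30, "dz": 0, "grip": 0}]}}

```text
time_s: 5.75
position: [0.5034, 0.0301, 0.1635]
orientation: [-1.246, 1.156, -1.152]
wrist_force: [1.2, 0.7, -1.8]
gripper_width: 0.0348
```

Call:
{"name": "jog_arm", "arguments": {"rows": [{"rx": 0, "ry": 0, "rz": 0, "dx": 0, "dy": -30, "dz": 0, "grip": 0}, {"rx": 0, "ry": 0, "rz": 0, "dx": 0, "dy": -30, "dz": 0, "grip": 0}, {"rx": 0, "ry": 0, "rz": 0, "dx": 0, "dy": -30, "dz": 0, "grip": 0}, {"rx": 0, "ry": 0, "rz": 0, "dx": 0, "dy": -30, "dz": 0, "grip": 0}, {"rx": 0, "ry": 0, "rz": 0, "dx": 0, "dy": -30, "dz": 0, "grip": 0}, {"rx": 0, "ry": 0, "rz": 0, "dx": 0, "dy": -30, "dz": 0, "grip": 0}, {"rx": 0, "ry": 0, "rz": 0, "dx": 0, "dy": -30, "dz": 0, "grip": 0}, {"rx": 0, "ry": 0, "rz": 0, "dx": 0, "dy": -30, "dz": 0, "grip": 0}]}}

```text
time_s: 6.55
position: [0.503, -0.2093, 0.1634]
orientation: [-1.245, 1.156, -1.151]
wrist_force: [0.7, -0.3, -2.0]
gripper_width: 0.0349
```

Call:
{"name": "jog_arm", "arguments": {"rows": [{"rx": 0, "ry": 0, "rz": 0, "dx": 0, "dy": -30, "dz": 0, "grip": 0}, {"rx": 0, "ry": 0, "rz": 0, "dx": 0, "dy": -25, "dz": 0, "grip": 0}, {"rx": 0, "ry": 0, "rz": 0, "dx": 0, "dy": -15, "dz": 0, "grip": 0}, {"rx": 0, "ry": 0, "rz": 0, "dx": 0, "dy": -10, "dz": 0, "grip": 0}, {"rx": 0, "ry": 0, "rz": 0, "dx": 0, "dy": 0, "dz": 0, "grip": 0}, {"rx": 0, "ry": 0, "rz": 0, "dx": 0, "dy": 0, "dz": 0, "grip": 0}, {"rx": 0, "ry": 0, "rz": 0, "dx": 0, "dy": 0, "dz": 0, "grip": 0}, {"rx": 0, "ry": 0, "rz": 0, "dx": 0, "dy": 0, "dz": 0, "grip": 0}]}}

```text
time_s: 7.35
position: [0.5048, -0.287, 0.1654]
orientation: [-1.244, 1.152, -1.152]
wrist_force: [1.7, -0.9, -2.1]
gripper_width: 0.035
```

Run:
```python
from h import *
cal=bot.calibration("wrist"); im=bot.snapshot("wrist")
u=np.array([-.0759,.9971]); n=np.array([u[1],-u[0]])
for P in((.490,-.108),(.495,-.168),(.500,-.228),(.5045,-.288)):
    q=[np.append(np.array(P)+a*.0275*u+b*.0275*n,.014) for a,b in((1,1),(1,-1),(-1,-1),(-1,1))]
    cv2.polylines(im,[np.round(project(cal,q)).astype(int)],True,(255,0,255),1)
cv2.imwrite("pics/w2.png",im)
```

```text
(no output)
```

View pics/w2.png

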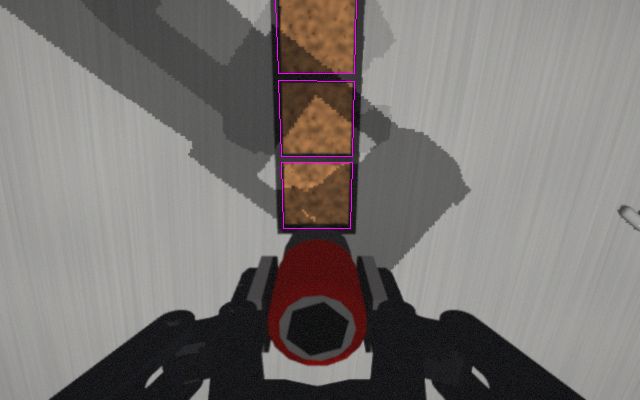

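Call:
{"name": "jog_arm", "arguments": {"rows": [{"rx": 0, "ry": 0, "rz": 0, "dx": 0, "dy": 0, "dz": -10, "grip": 0}, {"rx": 0, "ry": 0, "rz": 0, "dx": 0, "dy": 0, "dz": -20, "grip": 0}, {"rx": 0, "ry": 0, "rz": 0, "dx": 0, "dy": 0, "dz": -20, "grip": 0}, {"rx": 0, "ry": 0, "rz": 0, "dx": 0, "dy": 0, "dz": -20, "grip": 0}, {"rx": 0, "ry": 0, "rz": 0, "dx": 0, "dy": 0, "dz": -20, "grip": 0}, {"rx": 0, "ry": 0, "rz": 0, "dx": 0, "dy": 0, "dz": -12, "grip": 0}, {"rx": 0, "ry": 0, "rz": 0, "dx": 0, "dy": 0, "dz": -8, "grip": 0}, {"rx": 0, "ry": 0, "rz": 0, "dx": 0, "dy": 0, "dz": 0, "grip": 0}]}}

```text
time_s: 8.2
position: [0.5042, -0.2875, 0.0542]
orientation: [-1.244, 1.155, -1.151]
wrist_force: [0.6, 0.2, -1.6]
gripper_width: 0.0346
```

Call:
{"name": "jog_arm", "arguments": {"rows": [{"rx": 0, "ry": 0, "rz": 0, "dx": 0, "dy": 0, "dz": -3, "grip": 0}, {"rx": 0, "ry": 0, "rz": 0, "dx": 0, "dy": 0, "dz": -2, "grip": 0}, {"rx": 0, "ry": 0, "rz": 0, "dx": 0, "dy": 0, "dz": 0, "grip": 0}, {"rx": 0, "ry": 0, "rz": 0, "dx": 0, "dy": 0, "dz": 0, "grip": 0}, {"rx": 0, "ry": 0, "rz": 0, "dx": 0, "dy": 0, "dz": 0, "grip": 0}, {"rx": 0, "ry": 0, "rz": 0, "dx": 0, "dy": 0, "dz": 0, "grip": 0.55}, {"rx": 0, "ry": 0, "rz": 0, "dx": 0, "dy": 0, "dz": 0, "grip": 0.7}, {"rx": 0, "ry": 0, "rz": 0, "dx": 0, "dy": 0, "dz": 0, "grip": 1}]}}

```text
time_s: 9.0
position: [0.5048, -0.288, 0.0507]
orientation: [-1.244, 1.152, -1.154]
wrist_force: [-0.4, 0.6, 0.3]
gripper_width: 0.0726
```

Call:
{"name": "jog_arm", "arguments": {"rows": [{"rx": 0, "ry": 0, "rz": 0, "dx": 0, "dy": 0, "dz": 0, "grip": 1}, {"rx": 0, "ry": 0, "rz": 0, "dx": 0, "dy": 0, "dz": 20, "grip": 1}, {"rx": 0, "ry": 0, "rz": 0, "dx": 0, "dy": 0, "dz": 30, "grip": 1}, {"rx": 0, "ry": 0, "rz": 0, "dx": 0, "dy": 0, "dz": 30, "grip": 1}, {"rx": 0, "ry": 0, "rz": 0, "dx": 0, "dy": 0, "dz": 30, "grip": 1}, {"rx": 0, "ry": 0, "rz": 0, "dx": 0, "dy": 20, "dz": 0, "grip": 1}, {"rx": 0, "ry": 0, "rz": 0, "dx": 0, "dy": 30, "dz": 0, "grip": 1}, {"rx": 0, "ry": 0, "rz": 0, "dx": 0, "dy": 40, "dz": 0, "grip": 1}]}}

```text
time_s: 9.8
position: [0.5045, -0.1978, 0.1605]
orientation: [-1.243, 1.154, -1.155]
wrist_force: [0.8, 0.4, 0.5]
gripper_width: 0.0852
```

Run:
```python
from h import *
cv2.imwrite("pics/side1.png",bot.snapshot("side"))
```

```text
(no output)
```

View pics/side1.png

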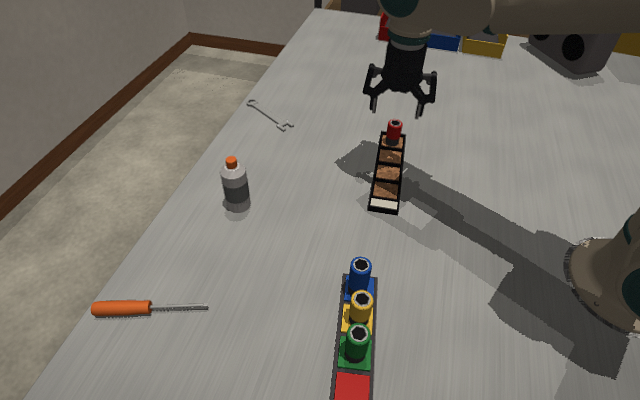

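The red socket stands upright in the far pocket at pixel (394, 132); the others and the can are unmoved.

Call:
{"name": "jog_arm", "arguments": {"rows": [{"rx": 0, "ry": 0, "rz": 0.013, "dx": -4, "dy": 40, "dz": 0, "grip": 1}, {"rx": 0, "ry": 0, "rz": 0.02, "dx": -4, "dy": 40, "dz": 0, "grip": 1}, {"rx": 0, "ry": 0, "rz": 0.02, "dx": -4, "dy": 40, "dz": 0, "grip": 1}, {"rx": 0, "ry": 0, "rz": 0.02, "dx": -4, "dy": 40, "dz": 0, "grip": 1}, {"rx": 0, "ry": 0, "rz": 0, "dx": -4, "dy": 40, "dz": 0, "grip": 1}, {"rx": 0, "ry": 0, "rz": 0, "dx": -4, "dy": 40, "dz": 0, "grip": 1}, {"rx": 0, "ry": 0, "rz": 0, "dx": -4, "dy": 40, "dz": 0, "grip": 1}, {"rx": 0, "ry": 0, "rz": 0, "dx": -1.5, "dy": 40, "dz": 0, "grip": 1}]}}

```text
time_s: 10.65
position: [0.4747, 0.1238, 0.1607]
orientation: [-1.275, 1.098, -1.099]
wrist_force: [0.5, -0.6, 0.5]
gripper_width: 0.0855
```

Call:
{"name": "jog_arm", "arguments": {"rows": [{"rx": 0, "ry": 0, "rz": 0, "dx": 0, "dy": 40, "dz": 0, "grip": 1}, {"rx": 0, "ry": 0, "rz": 0, "dx": 0, "dy": 40, "dz": 0, "grip": 1}, {"rx": 0, "ry": 0, "rz": 0, "dx": 0, "dy": 40, "dz": 0, "grip": 1}, {"rx": 0, "ry": 0, "rz": 0, "dx": 0, "dy": 24, "dz": 0, "grip": 1}, {"rx": 0, "ry": 0, "rz": 0, "dx": 0, "dy": 12, "dz": 0, "grip": 1}, {"rx": 0, "ry": 0, "rz": 0, "dx": 0, "dy": 0, "dz": 0, "grip": 1}, {"rx": 0, "ry": 0, "rz": 0, "dx": 0, "dy": 0, "dz": 0, "grip": 1}, {"rx": 0, "ry": 0, "rz": 0, "dx": 0, "dy": 0, "dz": 0, "grip": 1}]}}

```text
time_s: 11.45
position: [0.4754, 0.2769, 0.1604]
orientation: [-1.275, 1.1, -1.1]
wrist_force: [0.5, 0.4, 0.0]
gripper_width: 0.0852
```

Call:
{"name": "jog_arm", "arguments": {"rows": [{"rx": 0, "ry": 0, "rz": 0, "dx": 0, "dy": 1, "dz": -14, "grip": 1}, {"rx": 0, "ry": 0, "rz": 0, "dx": 0, "dy": 0, "dz": -20, "grip": 1}, {"rx": 0, "ry": 0, "rz": 0, "dx": 0, "dy": 0, "dz": -20, "grip": 1}, {"rx": 0, "ry": 0, "rz": 0, "dx": 0, "dy": 0, "dz": -20, "grip": 1}, {"rx": 0, "ry": 0, "rz": 0, "dx": 0, "dy": 0, "dz": -20, "grip": 1}, {"rx": 0, "ry": 0, "rz": 0, "dx": 0, "dy": 0, "dz": -10, "grip": 1}, {"rx": 0, "ry": 0, "rz": 0, "dx": 0, "dy": 0, "dz": 0, "grip": 1}, {"rx": 0, "ry": 0, "rz": 0, "dx": 0, "dy": 0, "dz": 0, "grip": 1}]}}

```text
time_s: 12.25
position: [0.4754, 0.2791, 0.0568]
orientation: [-1.275, 1.099, -1.099]
wrist_force: [-0.6, -0.0, 0.3]
gripper_width: 0.0853
```

Call:
{"name": "jog_arm", "arguments": {"rows": [{"rx": 0, "ry": 0, "rz": 0, "dx": 0, "dy": 0, "dz": 0, "grip": 0.3}, {"rx": 0, "ry": 0, "rz": 0, "dx": 0, "dy": 0, "dz": 0, "grip": 0}, {"rx": 0, "ry": 0, "rz": 0, "dx": 0, "dy": 0, "dz": 0, "grip": 0}, {"rx": 0, "ry": 0, "rz": 0, "dx": 0, "dy": 0, "dz": 0, "grip": 0}, {"rx": 0, "ry": 0, "rz": 0, "dx": 0, "dy": 0, "dz": 0, "grip": 0}, {"rx": 0, "ry": 0, "rz": 0, "dx": 0, "dy": 0, "dz": 0, "grip": 0}, {"rx": 0, "ry": 0, "rz": 0, "dx": 0, "dy": 0, "dz": 0, "grip": 0}, {"rx": 0, "ry": 0, "rz": 0, "dx": 0, "dy": 0, "dz": 5, "grip": 0}]}}

```text
time_s: 13.05
position: [0.4744, 0.2788, 0.0604]
orientation: [-1.278, 1.1, -1.098]
wrist_force: [-0.7, 0.6, -2.3]
gripper_width: 0.0348
```

Call:
{"name": "jog_arm", "arguments": {"rows": [{"rx": 0, "ry": 0, "rz": 0, "dx": 0, "dy": 0, "dz": 20, "grip": 0}, {"rx": 0, "ry": 0, "rz": 0, "dx": 0, "dy": 0, "dz": 30, "grip": 0}, {"rx": 0, "ry": 0, "rz": 0, "dx": 0, "dy": 0, "dz": 30, "grip": 0}, {"rx": 0, "ry": 0, "rz": 0, "dx": 0, "dy": 0, "dz": 25, "grip": 0}, {"rx": 0, "ry": 0, "rz": 0, "dx": 0, "dy": -7, "dz": 0, "grip": 0}, {"rx": 0, "ry": 0, "rz": 0, "dx": 0, "dy": -15, "dz": 0, "grip": 0}, {"rx": 0, "ry": 0, "rz": 0, "dx": 0, "dy": -25, "dz": 0, "grip": 0}, {"rx": 0, "ry": 0, "rz": 0, "dx": 0, "dy": -30, "dz": 0, "grip": 0}]}}

```text
time_s: 13.85
position: [0.4737, 0.2004, 0.1634]
orientation: [-1.281, 1.101, -1.097]
wrist_force: [-0.5, -0.7, -1.1]
gripper_width: 0.0345
```

Call:
{"name": "jog_arm", "arguments": {"rows": [{"rx": 0, "ry": 0, "rz": 0, "dx": 2, "dy": -35, "dz": 0, "grip": 0}, {"rx": 0, "ry": 0, "rz": -0.013, "dx": 4, "dy": -35, "dz": 0, "grip": 0}, {"rx": 0, "ry": 0, "rz": -0.02, "dx": 4, "dy": -35, "dz": 0, "grip": 0}, {"rx": 0, "ry": 0, "rz": -0.02, "dx": 4, "dy": -35, "dz": 0, "grip": 0}, {"rx": 0, "ry": 0, "rz": -0.02, "dx": 4, "dy": -35, "dz": 0, "grip": 0}, {"rx": 0, "ry": 0, "rz": 0, "dx": 4, "dy": -35, "dz": 0, "grip": 0}, {"rx": 0, "ry": 0, "rz": 0, "dx": 3, "dy": -35, "dz": 0, "grip": 0}, {"rx": 0, "ry": 0, "rz": 0, "dx": 0, "dy": -35, "dz": 0, "grip": 0}]}}

```text
time_s: 14.65
position: [0.4984, -0.08, 0.1635]
orientation: [-1.246, 1.157, -1.151]
wrist_force: [1.1, -0.1, -1.6]
gripper_width: 0.0349
```

Call:
{"name": "jog_arm", "arguments": {"rows": [{"rx": 0, "ry": 0, "rz": 0, "dx": 0, "dy": -35, "dz": 0, "grip": 0}, {"rx": 0, "ry": 0, "rz": 0, "dx": 0, "dy": -35, "dz": 0, "grip": 0}, {"rx": 0, "ry": 0, "rz": 0, "dx": 0, "dy": -35, "dz": 0, "grip": 0}, {"rx": 0, "ry": 0, "rz": 0, "dx": 0, "dy": -25, "dz": 0, "grip": 0}, {"rx": 0, "ry": 0, "rz": 0, "dx": 0, "dy": -14, "dz": 0, "grip": 0}, {"rx": 0, "ry": 0, "rz": 0, "dx": 0, "dy": -6, "dz": 0, "grip": 0}, {"rx": 0, "ry": 0, "rz": 0, "dx": 0, "dy": 0, "dz": 0, "grip": 0}, {"rx": 0, "ry": 0, "rz": 0, "dx": 0, "dy": 0, "dz": 0, "grip": 0}]}}

```text
time_s: 15.45
position: [0.5, -0.2269, 0.1659]
orientation: [-1.244, 1.153, -1.152]
wrist_force: [0.1, 0.4, -1.8]
gripper_width: 0.035
```

Call:
{"name": "jog_arm", "arguments": {"rows": [{"rx": 0, "ry": 0, "rz": 0, "dx": 0, "dy": 0, "dz": -10, "grip": 0}, {"rx": 0, "ry": 0, "rz": 0, "dx": 0, "dy": 0, "dz": -20, "grip": 0}, {"rx": 0, "ry": 0, "rz": 0, "dx": 0, "dy": 0, "dz": -20, "grip": 0}, {"rx": 0, "ry": 0, "rz": 0, "dx": 0, "dy": 0, "dz": -20, "grip": 0}, {"rx": 0, "ry": 0, "rz": 0, "dx": 0, "dy": 0, "dz": -20, "grip": 0}, {"rx": 0, "ry": 0, "rz": 0, "dx": 0, "dy": 0, "dz": -12, "grip": 0}, {"rx": 0, "ry": 0, "rz": 0, "dx": 0, "dy": 0, "dz": -8, "grip": 0}, {"rx": 0, "ry": 0, "rz": 0, "dx": 0, "dy": 0, "dz": 0, "grip": 0}]}}

```text
time_s: 16.25
position: [0.4997, -0.2273, 0.0553]
orientation: [-1.245, 1.154, -1.151]
wrist_force: [-0.4, 0.4, -2.6]
gripper_width: 0.0342
```

Call:
{"name": "jog_arm", "arguments": {"rows": [{"rx": 0, "ry": 0, "rz": 0, "dx": 0, "dy": 0, "dz": -3, "grip": 0}, {"rx": 0, "ry": 0, "rz": 0, "dx": 0, "dy": 0, "dz": -2.5, "grip": 0}, {"rx": 0, "ry": 0, "rz": 0, "dx": 0, "dy": 0, "dz": 0, "grip": 0}, {"rx": 0, "ry": 0, "rz": 0, "dx": 0, "dy": 0, "dz": 0, "grip": 0}, {"rx": 0, "ry": 0, "rz": 0, "dx": 0, "dy": 0, "dz": 0, "grip": 0}, {"rx": 0, "ry": 0, "rz": 0, "dx": 0, "dy": 0, "dz": 0, "grip": 0.55}, {"rx": 0, "ry": 0, "rz": 0, "dx": 0, "dy": 0, "dz": 0, "grip": 0.7}, {"rx": 0, "ry": 0, "rz": 0, "dx": 0, "dy": 0, "dz": 0, "grip": 1}]}}

```text
time_s: 17.05
position: [0.5003, -0.2279, 0.0512]
orientation: [-1.244, 1.152, -1.154]
wrist_force: [0.5, -0.3, 0.3]
gripper_width: 0.0726
```

Call:
{"name": "jog_arm", "arguments": {"rows": [{"rx": 0, "ry": 0, "rz": 0, "dx": 0, "dy": 0, "dz": 0, "grip": 1}, {"rx": 0, "ry": 0, "rz": 0, "dx": 0, "dy": 0, "dz": 20, "grip": 1}, {"rx": 0, "ry": 0, "rz": 0, "dx": 0, "dy": 0, "dz": 30, "grip": 1}, {"rx": 0, "ry": 0, "rz": 0, "dx": 0, "dy": 0, "dz": 30, "grip": 1}, {"rx": 0, "ry": 0, "rz": 0, "dx": 0, "dy": 0, "dz": 30, "grip": 1}, {"rx": 0, "ry": 0, "rz": 0, "dx": 0, "dy": 20, "dz": 0, "grip": 1}, {"rx": 0, "ry": 0, "rz": 0, "dx": 0, "dy": 30, "dz": 0, "grip": 1}, {"rx": 0, "ry": 0, "rz": 0, "dx": 0, "dy": 40, "dz": 0, "grip": 1}]}}

```text
time_s: 17.85
position: [0.5, -0.1378, 0.1611]
orientation: [-1.243, 1.154, -1.155]
wrist_force: [0.5, 0.8, -0.4]
gripper_width: 0.0853
```

Call:
{"name": "jog_arm", "arguments": {"rows": [{"rx": 0, "ry": 0, "rz": 0.013, "dx": -3, "dy": 40, "dz": 0, "grip": 1}, {"rx": 0, "ry": 0, "rz": 0.02, "dx": -3, "dy": 40, "dz": 0, "grip": 1}, {"rx": 0, "ry": 0, "rz": 0.02, "dx": -3, "dy": 40, "dz": 0, "grip": 1}, {"rx": 0, "ry": 0, "rz": 0.02, "dx": -3, "dy": 40, "dz": 0, "grip": 1}, {"rx": 0, "ry": 0, "rz": 0, "dx": -3, "dy": 40, "dz": 0, "grip": 1}, {"rx": 0, "ry": 0, "rz": 0, "dx": -2.5, "dy": 40, "dz": 0, "grip": 1}, {"rx": 0, "ry": 0, "rz": 0, "dx": 0, "dy": 40, "dz": 0, "grip": 1}, {"rx": 0, "ry": 0, "rz": 0, "dx": 0, "dy": 40, "dz": 0, "grip": 1}]}}

```text
time_s: 18.65
position: [0.4824, 0.1838, 0.1612]
orientation: [-1.275, 1.098, -1.099]
wrist_force: [0.9, -0.6, 0.7]
gripper_width: 0.0855
```

Call:
{"name": "jog_arm", "arguments": {"rows": [{"rx": 0, "ry": 0, "rz": 0, "dx": 0, "dy": 24, "dz": 0, "grip": 1}, {"rx": 0, "ry": 0, "rz": 0, "dx": 0, "dy": 11.5, "dz": 0, "grip": 1}, {"rx": 0, "ry": 0, "rz": 0, "dx": 0, "dy": 0, "dz": 0, "grip": 1}, {"rx": 0, "ry": 0, "rz": 0, "dx": 0, "dy": 0, "dz": 0, "grip": 1}, {"rx": 0, "ry": 0, "rz": 0, "dx": 0, "dy": 0, "dz": 0, "grip": 1}, {"rx": 0, "ry": 0, "rz": 0, "dx": 0, "dy": 0, "dz": 0, "grip": 1}, {"rx": 0, "ry": 0, "rz": 0, "dx": 0, "dy": 0, "dz": 0, "grip": 1}, {"rx": 0, "ry": 0, "rz": 0, "dx": 0, "dy": 0, "dz": 0, "grip": 1}]}}

```text
time_s: 19.45
position: [0.4827, 0.2172, 0.1609]
orientation: [-1.276, 1.099, -1.099]
wrist_force: [-0.3, -0.5, 0.2]
gripper_width: 0.0852
```

Run:
```python
from h import *
a=bot.snapshot("side")
cal=bot.calibration("wrist"); im=bot.snapshot("wrist")
for c,x,y in(("yellow",.4825,.2175),("blue",.497,.1622)):
    p=project(cal,[[x,y,.012+H[c]]])[0]; cv2.drawMarker(im,tuple(int(q) for q in p),(255,0,255),0,20)
cv2.imwrite("pics/c3.png",cv2.resize(np.hstack([a[:,200:520],im[:,160:480]]),None,fx=1.2,fy=1.2))
```

```text
(no output)
```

View pics/c3.png

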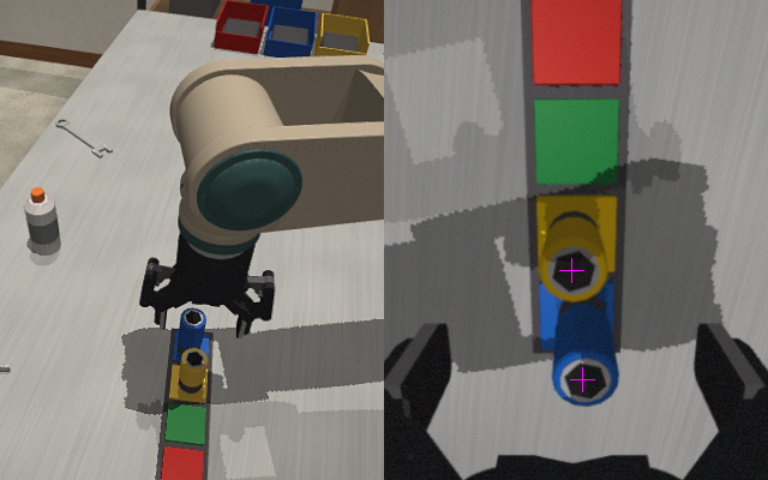

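The composite shows the yellow hexagon at about (574, 271) and the blue at (585, 380), each within 3 px of its predicted mark. Next is the yellow grasp.

Call:
{"name": "jog_arm", "arguments": {"rows": [{"rx": 0, "ry": 0, "rz": 0, "dx": 0, "dy": 0, "dz": -14, "grip": 1}, {"rx": 0, "ry": 0, "rz": 0, "dx": 0, "dy": 0, "dz": -20, "grip": 1}, {"rx": 0, "ry": 0, "rz": 0, "dx": 0, "dy": 0, "dz": -20, "grip": 1}, {"rx": 0, "ry": 0, "rz": 0, "dx": 0, "dy": 0, "dz": -20, "grip": 1}, {"rx": 0, "ry": 0, "rz": 0, "dx": 0, "dy": 0, "dz": -20, "grip": 1}, {"rx": 0, "ry": 0, "rz": 0, "dx": 0, "dy": 0, "dz": -10, "grip": 1}, {"rx": 0, "ry": 0, "rz": 0, "dx": 0, "dy": 0, "dz": 0, "grip": 1}, {"rx": 0, "ry": 0, "rz": 0, "dx": 0, "dy": 0, "dz": 0, "grip": 1}]}}

```text
time_s: 20.35
position: [0.4829, 0.2177, 0.0572]
orientation: [-1.275, 1.098, -1.099]
wrist_force: [-0.5, 0.1, -0.1]
gripper_width: 0.0854
```

Call:
{"name": "jog_arm", "arguments": {"rows": [{"rx": 0, "ry": 0, "rz": 0, "dx": 0, "dy": 0, "dz": 0, "grip": 0.3}, {"rx": 0, "ry": 0, "rz": 0, "dx": 0, "dy": 0, "dz": 0, "grip": 0}, {"rx": 0, "ry": 0, "rz": 0, "dx": 0, "dy": 0, "dz": 0, "grip": 0}, {"rx": 0, "ry": 0, "rz": 0, "dx": 0, "dy": 0, "dz": 0, "grip": 0}, {"rx": 0, "ry": 0, "rz": 0, "dx": 0, "dy": 0, "dz": 0, "grip": 0}, {"rx": 0, "ry": 0, "rz": 0, "dx": 0, "dy": 0, "dz": 0, "grip": 0}, {"rx": 0, "ry": 0, "rz": 0, "dx": 0, "dy": 0, "dz": 0, "grip": 0}, {"rx": 0, "ry": 0, "rz": 0, "dx": 0, "dy": 0, "dz": 5, "grip": 0}]}}

```text
time_s: 21.15
position: [0.4819, 0.2174, 0.0609]
orientation: [-1.278, 1.1, -1.098]
wrist_force: [0.4, 0.5, -2.4]
gripper_width: 0.0346
```

Call:
{"name": "jog_arm", "arguments": {"rows": [{"rx": 0, "ry": 0, "rz": 0, "dx": 0, "dy": 0, "dz": 20, "grip": 0}, {"rx": 0, "ry": 0, "rz": 0, "dx": 0, "dy": 0, "dz": 30, "grip": 0}, {"rx": 0, "ry": 0, "rz": 0, "dx": 0, "dy": 0, "dz": 30, "grip": 0}, {"rx": 0, "ry": 0, "rz": 0, "dx": 0, "dy": 0, "dz": 25, "grip": 0}, {"rx": 0, "ry": 0, "rz": 0, "dx": 0, "dy": -7, "dz": 0, "grip": 0}, {"rx": 0, "ry": 0, "rz": 0, "dx": 0, "dy": -15, "dz": 0, "grip": 0}, {"rx": 0, "ry": 0, "rz": 0, "dx": 0, "dy": -25, "dz": 0, "grip": 0}, {"rx": 0, "ry": 0, "rz": 0, "dx": 0, "dy": -30, "dz": 0, "grip": 0}]}}

```text
time_s: 21.95
position: [0.4812, 0.139, 0.164]
orientation: [-1.28, 1.101, -1.096]
wrist_force: [0.2, 0.1, -1.4]
gripper_width: 0.035
```

Call:
{"name": "jog_arm", "arguments": {"rows": [{"rx": 0, "ry": 0, "rz": 0, "dx": 2, "dy": -35, "dz": 0, "grip": 0}, {"rx": 0, "ry": 0, "rz": -0.013, "dx": 2, "dy": -35, "dz": 0, "grip": 0}, {"rx": 0, "ry": 0, "rz": -0.02, "dx": 2, "dy": -35, "dz": 0, "grip": 0}, {"rx": 0, "ry": 0, "rz": -0.02, "dx": 2, "dy": -35, "dz": 0, "grip": 0}, {"rx": 0, "ry": 0, "rz": -0.02, "dx": 2, "dy": -35, "dz": 0, "grip": 0}, {"rx": 0, "ry": 0, "rz": 0, "dx": 2.5, "dy": -35, "dz": 0, "grip": 0}, {"rx": 0, "ry": 0, "rz": 0, "dx": 0, "dy": -35, "dz": 0, "grip": 0}, {"rx": 0, "ry": 0, "rz": 0, "dx": 0, "dy": -28, "dz": 0, "grip": 0}]}}

```text
time_s: 22.75
position: [0.4931, -0.1348, 0.164]
orientation: [-1.246, 1.158, -1.151]
wrist_force: [1.4, 0.7, -1.8]
gripper_width: 0.035
```

Call:
{"name": "jog_arm", "arguments": {"rows": [{"rx": 0, "ry": 0, "rz": 0, "dx": 0, "dy": -20, "dz": 0, "grip": 0}, {"rx": 0, "ry": 0, "rz": 0, "dx": 0, "dy": -10.5, "dz": 0, "grip": 0}, {"rx": 0, "ry": 0, "rz": 0, "dx": 0, "dy": -5, "dz": 0, "grip": 0}, {"rx": 0, "ry": 0, "rz": 0, "dx": 0, "dy": 0, "dz": 0, "grip": 0}, {"rx": 0, "ry": 0, "rz": 0, "dx": 0, "dy": 0, "dz": 0, "grip": 0}, {"rx": 0, "ry": 0, "rz": 0, "dx": 0, "dy": 0, "dz": 0, "grip": 0}, {"rx": 0, "ry": 0, "rz": 0, "dx": 0, "dy": 0, "dz": 0, "grip": 0}, {"rx": 0, "ry": 0, "rz": 0, "dx": 0, "dy": 0, "dz": 0, "grip": 0}]}}

```text
time_s: 23.55
position: [0.4952, -0.1674, 0.1669]
orientation: [-1.244, 1.152, -1.153]
wrist_force: [-0.5, -0.7, -3.0]
gripper_width: 0.0348
```

Call:
{"name": "jog_arm", "arguments": {"rows": [{"rx": 0, "ry": 0, "rz": 0, "dx": 0, "dy": 0, "dz": -10, "grip": 0}, {"rx": 0, "ry": 0, "rz": 0, "dx": 0, "dy": 0, "dz": -20, "grip": 0}, {"rx": 0, "ry": 0, "rz": 0, "dx": 0, "dy": 0, "dz": -20, "grip": 0}, {"rx": 0, "ry": 0, "rz": 0, "dx": 0, "dy": 0, "dz": -20, "grip": 0}, {"rx": 0, "ry": 0, "rz": 0, "dx": 0, "dy": 0, "dz": -20, "grip": 0}, {"rx": 0, "ry": 0, "rz": 0, "dx": 0, "dy": 0, "dz": -12, "grip": 0}, {"rx": 0, "ry": 0, "rz": 0, "dx": 0, "dy": 0, "dz": -8, "grip": 0}, {"rx": 0, "ry": 0, "rz": 0, "dx": 0, "dy": 0, "dz": 0, "grip": 0}]}}

```text
time_s: 24.35
position: [0.4946, -0.1676, 0.0558]
orientation: [-1.245, 1.155, -1.152]
wrist_force: [-0.6, 1.0, -2.4]
gripper_width: 0.0349
```

Call:
{"name": "jog_arm", "arguments": {"rows": [{"rx": 0, "ry": 0, "rz": 0, "dx": 0, "dy": 0, "dz": -3, "grip": 0}, {"rx": 0, "ry": 0, "rz": 0, "dx": 0, "dy": 0, "dz": -2.5, "grip": 0}, {"rx": 0, "ry": 0, "rz": 0, "dx": 0, "dy": 0, "dz": 0, "grip": 0}, {"rx": 0, "ry": 0, "rz": 0, "dx": 0, "dy": 0, "dz": 0, "grip": 0}, {"rx": 0, "ry": 0, "rz": 0, "dx": 0, "dy": 0, "dz": 0, "grip": 0}, {"rx": 0, "ry": 0, "rz": 0, "dx": 0, "dy": 0, "dz": 0, "grip": 0.55}, {"rx": 0, "ry": 0, "rz": 0, "dx": 0, "dy": 0, "dz": 0, "grip": 0.7}, {"rx": 0, "ry": 0, "rz": 0, "dx": 0, "dy": 0, "dz": 0, "grip": 1}]}}

```text
time_s: 25.15
position: [0.4953, -0.1679, 0.0517]
orientation: [-1.244, 1.152, -1.154]
wrist_force: [0.1, -0.4, -0.4]
gripper_width: 0.0725
```

Call:
{"name": "jog_arm", "arguments": {"rows": [{"rx": 0, "ry": 0, "rz": 0, "dx": 0, "dy": 0, "dz": 0, "grip": 1}, {"rx": 0, "ry": 0, "rz": 0, "dx": 0, "dy": 0, "dz": 20, "grip": 1}, {"rx": 0, "ry": 0, "rz": 0, "dx": 0, "dy": 0, "dz": 30, "grip": 1}, {"rx": 0, "ry": 0, "rz": 0, "dx": 0, "dy": 0, "dz": 30, "grip": 1}, {"rx": 0, "ry": 0, "rz": 0, "dx": 0, "dy": 0, "dz": 30, "grip": 1}, {"rx": 0, "ry": 0, "rz": 0, "dx": 0, "dy": 20, "dz": 0, "grip": 1}, {"rx": 0, "ry": 0, "rz": 0, "dx": 0, "dy": 30, "dz": 0, "grip": 1}, {"rx": 0, "ry": 0, "rz": 0, "dx": 0, "dy": 40, "dz": 0, "grip": 1}]}}

```text
time_s: 25.95
position: [0.4951, -0.0778, 0.1616]
orientation: [-1.243, 1.154, -1.155]
wrist_force: [0.5, 0.9, -0.1]
gripper_width: 0.0857
```

Call:
{"name": "jog_arm", "arguments": {"rows": [{"rx": 0, "ry": 0, "rz": 0.013, "dx": 2, "dy": 40, "dz": 0, "grip": 1}, {"rx": 0, "ry": 0, "rz": 0.02, "dx": 0, "dy": 40, "dz": 0, "grip": 1}, {"rx": 0, "ry": 0, "rz": 0.02, "dx": 0, "dy": 40, "dz": 0, "grip": 1}, {"rx": 0, "ry": 0, "rz": 0.02, "dx": 0, "dy": 40, "dz": 0, "grip": 1}, {"rx": 0, "ry": 0, "rz": 0, "dx": 0, "dy": 40, "dz": 0, "grip": 1}, {"rx": 0, "ry": 0, "rz": 0, "dx": 0, "dy": 24, "dz": 0, "grip": 1}, {"rx": 0, "ry": 0, "rz": 0, "dx": 0, "dy": 12, "dz": 0, "grip": 1}, {"rx": 0, "ry": 0, "rz": 0, "dx": 0, "dy": 4, "dz": 0, "grip": 1}]}}

```text
time_s: 26.75
position: [0.497, 0.1628, 0.1613]
orientation: [-1.277, 1.098, -1.098]
wrist_force: [-0.1, -0.2, 0.7]
gripper_width: 0.0854
```

Call:
{"name": "jog_arm", "arguments": {"rows": [{"rx": 0, "ry": 0, "rz": 0, "dx": 0, "dy": 0, "dz": 0, "grip": 1}, {"rx": 0, "ry": 0, "rz": 0, "dx": 0, "dy": 0, "dz": 0, "grip": 1}, {"rx": 0, "ry": 0, "rz": 0, "dx": 0, "dy": 0, "dz": 0, "grip": 1}, {"rx": 0, "ry": 0, "rz": 0, "dx": 0, "dy": 0, "dz": -5, "grip": 1}, {"rx": 0, "ry": 0, "rz": 0, "dx": 0, "dy": 0, "dz": -5, "grip": 1}, {"rx": 0, "ry": 0, "rz": 0, "dx": 0, "dy": 0, "dz": 0, "grip": 1}, {"rx": 0, "ry": 0, "rz": 0, "dx": 0, "dy": 0, "dz": 0, "grip": 1}, {"rx": 0, "ry": 0, "rz": 0, "dx": 0, "dy": 0, "dz": 0, "grip": 1}]}}

```text
time_s: 27.55
position: [0.4972, 0.1622, 0.1514]
orientation: [-1.276, 1.099, -1.099]
wrist_force: [0.2, 0.4, -0.0]
gripper_width: 0.0849
```

Call:
{"name": "jog_arm", "arguments": {"rows": [{"rx": 0, "ry": 0, "rz": 0, "dx": 0, "dy": 0, "dz": -10, "grip": 1}, {"rx": 0, "ry": 0, "rz": 0, "dx": 0, "dy": 0, "dz": -20, "grip": 1}, {"rx": 0, "ry": 0, "rz": 0, "dx": 0, "dy": 0, "dz": -20, "grip": 1}, {"rx": 0, "ry": 0, "rz": 0, "dx": 0, "dy": 0, "dz": -20, "grip": 1}, {"rx": 0, "ry": 0, "rz": 0, "dx": 0, "dy": 0, "dz": -15, "grip": 1}, {"rx": 0, "ry": 0, "rz": 0, "dx": 0, "dy": 0, "dz": -10, "grip": 1}, {"rx": 0, "ry": 0, "rz": 0, "dx": 0, "dy": 0, "dz": 0, "grip": 1}, {"rx": 0, "ry": 0, "rz": 0, "dx": 0, "dy": 0, "dz": 0, "grip": 1}]}}

```text
time_s: 28.35
position: [0.4973, 0.1622, 0.0567]
orientation: [-1.276, 1.098, -1.099]
wrist_force: [0.3, -0.8, -0.4]
gripper_width: 0.0855
```

Call:
{"name": "jog_arm", "arguments": {"rows": [{"rx": 0, "ry": 0, "rz": 0, "dx": 0, "dy": 0, "dz": 0, "grip": 0.3}, {"rx": 0, "ry": 0, "rz": 0, "dx": 0, "dy": 0, "dz": 0, "grip": 0}, {"rx": 0, "ry": 0, "rz": 0, "dx": 0, "dy": 0, "dz": 0, "grip": 0}, {"rx": 0, "ry": 0, "rz": 0, "dx": 0, "dy": 0, "dz": 0, "grip": 0}, {"rx": 0, "ry": 0, "rz": 0, "dx": 0, "dy": 0, "dz": 0, "grip": 0}, {"rx": 0, "ry": 0, "rz": 0, "dx": 0, "dy": 0, "dz": 0, "grip": 0}, {"rx": 0, "ry": 0, "rz": 0, "dx": 0, "dy": 0, "dz": 0, "grip": 0}, {"rx": 0, "ry": 0, "rz": 0, "dx": 0, "dy": 0, "dz": 5, "grip": 0}]}}

```text
time_s: 29.15
position: [0.4965, 0.162, 0.0605]
orientation: [-1.278, 1.1, -1.098]
wrist_force: [-0.2, -0.3, -1.0]
gripper_width: 0.0349
```

Call:
{"name": "jog_arm", "arguments": {"rows": [{"rx": 0, "ry": 0, "rz": 0, "dx": 0, "dy": 0, "dz": 20, "grip": 0}, {"rx": 0, "ry": 0, "rz": 0, "dx": 0, "dy": 0, "dz": 30, "grip": 0}, {"rx": 0, "ry": 0, "rz": 0, "dx": 0, "dy": 0, "dz": 30, "grip": 0}, {"rx": 0, "ry": 0, "rz": 0, "dx": 0, "dy": 0, "dz": 25, "grip": 0}, {"rx": 0, "ry": 0, "rz": 0, "dx": 0, "dy": -7, "dz": 0, "grip": 0}, {"rx": 0, "ry": 0, "rz": 0, "dx": 0, "dy": -15, "dz": 0, "grip": 0}, {"rx": 0, "ry": 0, "rz": 0, "dx": 0, "dy": -25, "dz": 0, "grip": 0}, {"rx": 0, "ry": 0, "rz": 0, "dx": 0, "dy": -30, "dz": 0, "grip": 0}]}}

```text
time_s: 29.95
position: [0.4958, 0.0837, 0.1637]
orientation: [-1.28, 1.101, -1.096]
wrist_force: [0.7, -0.1, -1.5]
gripper_width: 0.0346
```

Call:
{"name": "jog_arm", "arguments": {"rows": [{"rx": 0, "ry": 0, "rz": -0.013, "dx": -2, "dy": -35, "dz": 0, "grip": 0}, {"rx": 0, "ry": 0, "rz": -0.02, "dx": -2, "dy": -35, "dz": 0, "grip": 0}, {"rx": 0, "ry": 0, "rz": -0.02, "dx": -2, "dy": -35, "dz": 0, "grip": 0}, {"rx": 0, "ry": 0, "rz": -0.02, "dx": -1, "dy": -35, "dz": 0, "grip": 0}, {"rx": 0, "ry": 0, "rz": 0, "dx": 0, "dy": -25, "dz": 0, "grip": 0}, {"rx": 0, "ry": 0, "rz": 0, "dx": 0, "dy": -16, "dz": 0, "grip": 0}, {"rx": 0, "ry": 0, "rz": 0, "dx": 0, "dy": -8, "dz": 0, "grip": 0}, {"rx": 0, "ry": 0, "rz": 0, "dx": 0, "dy": -4, "dz": 0, "grip": 0}]}}

```text
time_s: 30.75
position: [0.4892, -0.1086, 0.1647]
orientation: [-1.245, 1.156, -1.152]
wrist_force: [0.4, 0.7, -1.4]
gripper_width: 0.0348
```

Call:
{"name": "jog_arm", "arguments": {"rows": [{"rx": 0, "ry": 0, "rz": 0, "dx": 0, "dy": 0, "dz": 0, "grip": 0}, {"rx": 0, "ry": 0, "rz": 0, "dx": 0, "dy": 0, "dz": 0, "grip": 0}, {"rx": 0, "ry": 0, "rz": 0, "dx": 0, "dy": 0, "dz": 0, "grip": 0}, {"rx": 0, "ry": 0, "rz": 0, "dx": 0, "dy": 0, "dz": -10, "grip": 0}, {"rx": 0, "ry": 0, "rz": 0, "dx": 0, "dy": 0, "dz": -10, "grip": 0}, {"rx": 0, "ry": 0, "rz": 0, "dx": 0, "dy": 0, "dz": 0, "grip": 0}, {"rx": 0, "ry": 0, "rz": 0, "dx": 0, "dy": 0, "dz": 0, "grip": 0}, {"rx": 0, "ry": 0, "rz": 0, "dx": 0, "dy": 0, "dz": 0, "grip": 0}]}}

```text
time_s: 31.55
position: [0.4903, -0.1078, 0.1465]
orientation: [-1.244, 1.153, -1.153]
wrist_force: [-0.4, -0.3, -0.6]
gripper_width: 0.0347
```

Call:
{"name": "jog_arm", "arguments": {"rows": [{"rx": 0, "ry": 0, "rz": 0, "dx": 0, "dy": 0, "dz": -10, "grip": 0}, {"rx": 0, "ry": 0, "rz": 0, "dx": 0, "dy": 0, "dz": -20, "grip": 0}, {"rx": 0, "ry": 0, "rz": 0, "dx": 0, "dy": 0, "dz": -20, "grip": 0}, {"rx": 0, "ry": 0, "rz": 0, "dx": 0, "dy": 0, "dz": -20, "grip": 0}, {"rx": 0, "ry": 0, "rz": 0, "dx": 0, "dy": 0, "dz": -12, "grip": 0}, {"rx": 0, "ry": 0, "rz": 0, "dx": 0, "dy": 0, "dz": -8, "grip": 0}, {"rx": 0, "ry": 0, "rz": 0, "dx": 0, "dy": 0, "dz": 0, "grip": 0}, {"rx": 0, "ry": 0, "rz": 0, "dx": 0, "dy": 0, "dz": 0, "grip": 0}]}}

```text
time_s: 32.35
position: [0.4906, -0.108, 0.057]
orientation: [-1.244, 1.152, -1.154]
wrist_force: [0.1, 0.3, -1.6]
gripper_width: 0.0345
```

Call:
{"name": "jog_arm", "arguments": {"rows": [{"rx": 0, "ry": 0, "rz": 0, "dx": 0, "dy": 0, "dz": -3, "grip": 0}, {"rx": 0, "ry": 0, "rz": 0, "dx": 0, "dy": 0, "dz": -2.5, "grip": 0}, {"rx": 0, "ry": 0, "rz": 0, "dx": 0, "dy": 0, "dz": 0, "grip": 0}, {"rx": 0, "ry": 0, "rz": 0, "dx": 0, "dy": 0, "dz": 0, "grip": 0}, {"rx": 0, "ry": 0, "rz": 0, "dx": 0, "dy": 0, "dz": 0, "grip": 0}, {"rx": 0, "ry": 0, "rz": 0, "dx": 0, "dy": 0, "dz": 0, "grip": 0.55}, {"rx": 0, "ry": 0, "rz": 0, "dx": 0, "dy": 0, "dz": 0, "grip": 0.7}, {"rx": 0, "ry": 0, "rz": 0, "dx": 0, "dy": 0, "dz": 0, "grip": 1}]}}

```text
time_s: 33.15
position: [0.4902, -0.1079, 0.0509]
orientation: [-1.244, 1.153, -1.153]
wrist_force: [-0.1, 0.3, 0.3]
gripper_width: 0.0725
```

Call:
{"name": "jog_arm", "arguments": {"rows": [{"rx": 0, "ry": 0, "rz": 0, "dx": 0, "dy": 0, "dz": 0, "grip": 1}, {"rx": 0, "ry": 0, "rz": 0, "dx": 0, "dy": 0, "dz": 0, "grip": 1}, {"rx": 0, "ry": 0, "rz": 0, "dx": 0, "dy": 0, "dz": 20, "grip": 1}, {"rx": 0, "ry": 0, "rz": 0, "dx": 0, "dy": 0, "dz": 30, "grip": 1}, {"rx": 0, "ry": 0, "rz": 0, "dx": 0, "dy": 0, "dz": 30, "grip": 1}, {"rx": 0, "ry": 0, "rz": 0, "dx": 0, "dy": 0, "dz": 30, "grip": 1}, {"rx": 0, "ry": 0, "rz": 0, "dx": 0, "dy": 30, "dz": 20, "grip": 1}, {"rx": 0, "ry": 0, "rz": 0, "dx": 0, "dy": 40, "dz": 10, "grip": 1}]}}

```text
time_s: 33.95
position: [0.4908, -0.0382, 0.1933]
orientation: [-1.241, 1.152, -1.158]
wrist_force: [0.5, 0.7, -0.1]
gripper_width: 0.0852
```

Call:
{"name": "jog_arm", "arguments": {"rows": [{"rx": 0, "ry": 0, "rz": 0, "dx": 0, "dy": 40, "dz": 0, "grip": 1}, {"rx": 0, "ry": 0, "rz": 0, "dx": 0, "dy": 40, "dz": 0, "grip": 1}, {"rx": 0, "ry": 0, "rz": 0, "dx": 0, "dy": 40, "dz": 0, "grip": 1}, {"rx": 0, "ry": 0, "rz": 0, "dx": 0, "dy": 40, "dz": 0, "grip": 1}, {"rx": 0, "ry": 0, "rz": 0, "dx": 0, "dy": 40, "dz": 0, "grip": 1}, {"rx": 0, "ry": 0, "rz": 0, "dx": 0, "dy": 20, "dz": 0, "grip": 1}, {"rx": 0, "ry": 0, "rz": 0, "dx": 0, "dy": 10, "dz": 0, "grip": 1}, {"rx": 0, "ry": 0, "rz": 0, "dx": 0, "dy": 0, "dz": 0, "grip": 1}]}}

```text
time_s: 34.75
position: [0.49, 0.1928, 0.1906]
orientation: [-1.245, 1.152, -1.152]
wrist_force: [0.4, 0.1, 0.5]
gripper_width: 0.0853
```

Run:
```python
from h import *
t=bot.snapshot("top"); s=bot.snapshot("side")
u=np.array([-.0759,.9971]); n=np.array([u[1],-u[0]]); O=np.array([.4973,-.198])
cal=bot.calibration("top")
for c in H:
    r=bot.silhouettes("top",c+"_socket")
    if not r: print(c,"none");continue
    b=r[0]["box"]; 
    ys,xs=np.nonzero(r[0]["region"]); g=ray(cal,[xs.mean(),ys.mean()],.006+H[c]*.6)[:2]-O
    print(c,round(float(r[0]["p"]),2),"rack x,y",round(float(g@n),4),round(float(g@u),4))
a=cv2.resize(t[200:290,310:470],None,fx=4,fy=4,interpolation=2); b=s[90:280,200:520]; b=cv2.resize(b,(640,240+0),interpolation=2) if 0 else b
cv2.imwrite("pics/f1.png",a); cv2.imwrite("pics/f2.png",s)
```

```text
red 0.88 rack x,y -0.0011 -0.0921
yellow 0.75 rack x,y -0.0011 0.0286
green 0.53 rack x,y -0.0006 -0.0315
blue 0.7 rack x,y -0.0018 0.0883
```

View pics/f1.png

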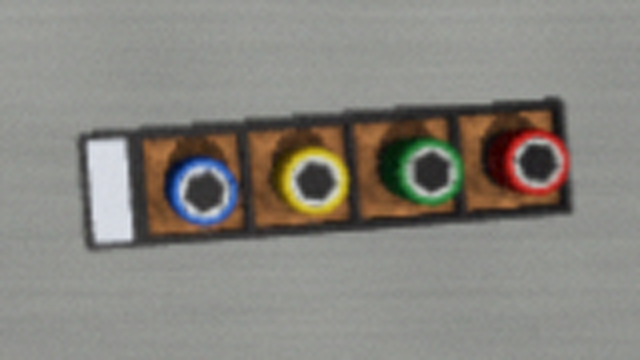

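View pics/f2.png

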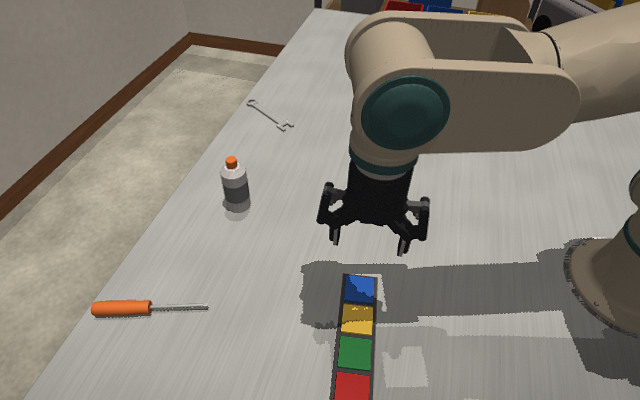

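The zoomed top view shows the sockets upright in the order blue (205, 192), yellow (317, 180), green (432, 170), red (540, 162), counted from the white end. The side view shows the can unmoved at (234, 185) and the gripper touching nothing.

```bash
python3 -c "
from station import bot
print(bot.sign_off(), bot.observe()['time_s'])"
```

```text
the job is handed in; nothing more can be done
the job is handed in; nothing more can be done
```

All four sockets are in the black rack in reverse order: from its white end blue, yellow, green, red, where the old rack read red, green, yellow, blue. I signed off at about 35 s; the interface gives no verdict.

- **Position:** in the last top view each socket measured within about 2 mm of its pocket centre along and across the row. That is relative to my own fit of the rack from the top camera, which is good to about 2 mm. The allowance is 14 mm.
- **Upright:** all four look upright in that view. I did not measure tilt or final height separately, and the arm hid the black rack in the last side view.
- **Spray can and arm:** the can has not moved in the side view, and the gripper was clear of everything.
- **Failed or disagreed:** my first move calls were refused because rows lacked some keys, and nothing moved. My two measurements of the starting socket positions differed by up to about 5 mm, but the wrist camera confirmed the ones I used to within a few pixels.

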